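# Turn a finish sample over in the tipping tray

## Task

Turn the finish sample over without touching it: work the red-knobbed lever through its zigzag gate, out of its start notch and past both yellow teeth, smoothly enough that the sample stays in the tipping tray and tumbles onto the other wing with its blue face up. Finish with the lever all the way over and pushed fully home into the far notch behind the second tooth, let go of it, and leave the spools and the wax cake undisturbed.

Things in the scene. Friction and masses are not known exactly. Their poses are not given: they have to be found in the camera images.
- cradle: Fixed stand of the tipping tray: green base plate, x from -122 to +58 mm, y +-95 mm, 10 mm thick; grey bearing posts; on its -x side (nearer the robot) the gate, two dark steel arc rails 75 mm from the axle, at x = -106 and -62 mm, tops at most 129 mm above the bench. Origin on the bench below the middle of the tray, x along the axle, z up. Position and yaw vary.
- axle (a point): Point on the axle at the middle of the tray, 50 mm above the bench, where the fold of the V-shaped aluminium tray lies. The axle runs along the cradle's x. The tray has two wings 70 degrees apart, each 83 mm long and 76 mm wide with rims 10 to 14 mm high. At the start the first wing is level and points to the cradle's +y.
- first_tooth (a point): Middle of the yellow tooth on the near rail: a 14 mm block, 20 mm along the axle (cradle x = -104 to -84 mm), 75 mm from the axle, met at joint tray = 0.30 rad. It really blocks the lever shaft. It is passed only on the far side, with joint lever above 0.018.
- second_tooth (a point): Middle of the yellow tooth on the far rail: a 14 mm block, 20 mm along the axle (cradle x = -84 to -64 mm), 75 mm from the axle, met at joint tray = 1.62 rad. It really blocks the lever shaft. It is passed only on the near side, with joint lever below 0.006. The home notch lies beyond it.
- tray (a joint): Tilt in rad of tray and lever together about the axle. 0: start, lever leaning to the cradle's +y (left). 1.92: end stop, lever leaning to -y (right), second wing level. Friction 0.1 N m; past upright it may fall on by its own weight. The sample slides into the fold in the first part and topples onto the second wing only past about 1.8, just before the end stop.
- lever (a joint): Position in m of the lever along the axle (cradle +x): 0 near side, toward the robot; 0.024 far side, toward the tray. It stays where it is put; 1 N moves it. Start: near side, behind the first tooth. With joint tray between 0.5 and 1.4 it moves freely across. With joint tray above 1.80 it goes to the far side, the home notch behind the second tooth.
- knob (a point): Centre of the red barrel knob on the end of the 10 mm steel lever: 28 mm across, 40 mm long, always lying along the axle. Hold it from above, by its flat ends or across; it turns freely on its own axis, so the hand can stay upright. In the cradle's frame (m, rad): x = -0.096 + joint lever, y = 0.125 cos(0.611 + joint tray), z = 0.050 + 0.125 sin(0.611 + joint tray).
- sample: The finish sample: a loose wooden chip 56 x 50 x 8 mm (x, y, z), 40 g, stained dark brown on its +z face and painted blue on its -z face. Origin at its middle. It starts dark face up on the level first wing of the tray.
- second_wing (a point): Point on the inner face of the tray's second wing, 42 mm from the fold, at the middle of its width: the sample shall end up lying about here.
- red_spool: Bystander: wooden spool with red thread, 50 mm across, 60 mm tall, standing loose on the bench. Origin at the centre of its underside.
- green_spool: Bystander: wooden spool with green thread, 46 mm across, 55 mm tall, standing loose on the bench. Origin at the centre of its underside.
- wax: Bystander: round brown cake of wax, 62 mm across, 22 mm tall, loose on the bench. Origin at the centre of its underside.
Things that resemble listed ones, but are neither listed nor needed, are in the scene too. Of the things shaped like the sample, the wooden one is meant.

How it is judged:
On the way, in this order (a step that is already met when the one before it is completed fails the run):
1. the lever is past the first tooth, brought back to the near side of the gate, with the sample still dark face inward, not yet turned (value of joint tray above 0.45 rad and value of joint lever below 0.009 m and angle between sample's own z axis and vertical below 2.2 rad), for 0.05 s.
2. the sample has tumbled onto the second wing, blue face up, with the lever past the second tooth (value of joint tray above 1.75 rad and angle between sample's own z axis and vertical above 2.8 rad), for 0.1 s.
At the end, for the whole second after the job is handed in: The lever stands past the second tooth (tray above 1.80 rad of 1.92) and in the far notch (above 18 of 24 mm); the sample lies at rest on the second wing, blue face up within about 14 degrees of level, its middle within 35 mm of the wing's marked point (value of joint tray above 1.8 rad and value of joint lever above 0.018 m and angle between sample's own z axis and vertical above 2.9 rad and distance between sample and second_wing below 0.035 m and linear speed of sample below 0.02 m/s and velocity of joint tray below 0.05 rad/s); the robot touches nothing.
It fails at once if the robot touches the sample (contact force between any of the fingers, the arm and sample above 0.3 N).
It fails at once if a spool or the wax cake is shifted more than 25 mm or knocked over (distance of any of red_spool, green_spool, wax from where it was at the start of the episode above 0.025 m or angle between any of red_spool, green_spool, wax's own z axis and vertical above 0.5 rad).
It also fails if it takes over 45 s, if anything falls off the work surface, if the arm or the gripper's body presses on something with over 40 N, if the wrist force passes 120 N, or if a joint passes its speed limit or range.

## Robot

A 6-joint arm with a two-finger parallel gripper is mounted at the origin on the work surface; the furniture and walls round the work are solid. World frame = base frame: x ahead of the robot, y to its left, z up, the work surface at z = 0. Lengths are in m, angles in rad, forces in N, time in s.
With the tool pointing down it reaches from about 0.375 to 0.9 m from the base axis. Payload 3.1 kg.
Tool frame: the origin (TCP) lies between the finger pads; the fingertips stand 17 mm ahead of it and the grasp point (between the pads) lies 2 mm behind it; z points along the fingers, y is the line along which they close (so a half turn about z gives the same grasp; the last joint's range is limited). The gripper opens to 85 mm and grips with 20 to 120 N. Pads are 22 mm wide; open, the fingers measure 114 mm over their backs; the gripper's body (76 mm by 85 mm) begins 54 mm behind the grasp point. The pads swing forward as they close: fully open they stand 13 mm farther back than shut.
Start: joints at [1.05, 0.527, 1.433, -0, 1.181, -0.178], TCP at [0.21, 0.589, 0.248] pointing down, gripper open.
Joint ranges: [-3.08, 3.08], [-0.75, 2.2], [0.22, 2.44], [-1.43, 4.57], [0, 2.65], [-2.85, 2.85]. Speed limits (rad/s): [2.79, 2.79, 3.14, 3.14, 3.14, 3.14].

## Interface

Orientations are given as a unit quaternion [x, y, z, w].
In Python, from station import sense, vision, order gives the robot as it stands.
- The arm moves only by the shell command python3 -m crank 'ROWS' [OPENING] [FORCE]. ROWS is JSON, a list of rows, each an object with "dp": the shift along the world's x, y, z in units of 30 mm (1.0 is 30 mm), a list of three; "angular": the turn, a rotation vector about the world's x, y, z in degrees, a list of three. In form: [{"dp": [dx, dy, dz], "angular": [ax, ay, az]}, ...]. A call has 1 to 20 rows; each row shifts and turns the commanded pose from where the row before left it; what a row does not reach is not made up. A row lasts 1/10 s, in which the tool goes at most 50 mm and 8.59 degrees, less where a joint would pass 70% of its speed; a pose out of reach is approached as far as the arm can. A call is refused whole if a number of a shift passes 1 or a number of a turn 8.59, either way. A call with a gripper value outside its range is refused whole. OPENING is the closure, from 0 (fully open) to 1 (shut), set as the call begins (- or left out, the last holds). The fingers move at their own pace and stop on an object; FORCE is the grip in N (left out, the last holds). Time passes only in rows, so rows that do not move let the fingers close. It gives the time, the measured TCP pose, the force, the opening and the grip force at its end, in the units of the state.
- sense(): the state, without advancing time (a new reading comes with each control period).
- vision.snapshot(name): name is "scene" or "top" or "wrist"; returns a dict with "image" (384x512x3 uint8, blue, green, red), "range_z" (384x512 float32, m along the optical axis (not along the pixel's ray), 0 where there is no reading), "mtx" (3x3 intrinsics, pixels), "pose" (4x4, takes a point from camera to world coordinates); the wrist camera has in their place "mount" (4x4, takes a point from camera to tool coordinates, whose origin is the TCP and whose axes are the flange's). Camera axes: x right, y down, z forward; pixel columns grow to the right and rows downward; lengths in m; the calibration is good to about 2 mm. A picture is of the moment at which its call begins: read the wrist's pose just before it.
- order.sign_off(): hands the job in; it is judged then, once.
The state is a dict: "t": time; "q": joint angles; "qd": joint speeds; "tau": joint torques, N m; "tcp_pos": TCP position; "tool_rot": TCP orientation; "force": force on the tool from outside, world axes, zero at the start; "ft_torque": the same for the moment, N m; "finger_gap": opening from 0.0 (shut) to 1.0 (fully open); "gripper_force": force on a finger pad.
Only numpy, scipy, OpenCV 4.12 (cv2) and the standard library are available. Lean on these libraries where they do the work, as an engineer would, in place of code of your own. Each camera call takes 0.05 s, during which the arm holds its last target. There are 200 camera calls.

## Working session

There is one attempt and no reset: what is moved stays moved. The work goes in short steps, Python scripts to look and compute and a shell command to move; the robot and the scene stay as the last step left them, time stands still between calls to the robot, and variables do not carry over. Pictures are saved under pics/ and viewed, at most 10 in all, crops included, and the job is handed in when it is done.

```bash
mkdir -p pics
python3 - <<'E'
from station import sense, vision
import cv2,numpy as np
s=sense();print(s['t'],s['tcp_pos'],s['tool_rot'],s['finger_gap'])
for n in("scene","top"):
    d=vision.snapshot(n);cv2.imwrite(f'pics/{n}0.png',d['image']);np.savez(f'{n}0.npz',**d);print(n,d['mtx'].tolist(),d['pose'].round(3).tolist())
E
```

```text
0.0 [0.209714   0.58804814 0.2473388 ] [ 1.70552616e-01  9.85347983e-01 -1.01346344e-03 -3.60752446e-04] 0.9976063360601226
scene [[451.58591746290625, 0.0, 258.78200583282313], [0.0, 451.58591746290625, 191.1960773108343], [0.0, 0.0, 1.0]] [[0.59, -0.38, 0.713, -0.515], [-0.808, -0.266, 0.526, -0.768], [-0.01, -0.886, -0.464, 0.774], [0.0, 0.0, 0.0, 1.0]]
top [[395.73057763073916, 0.0, 259.9213133371619], [0.0, 395.73057763073916, 191.41614109657414], [0.0, 0.0, 1.0]] [[-0.029, -0.986, 0.162, 0.335], [-1.0, 0.028, -0.008, -0.048], [0.004, -0.162, -0.987, 1.167], [0.0, 0.0, 0.0, 1.0]]
```

View pics/scene0.png

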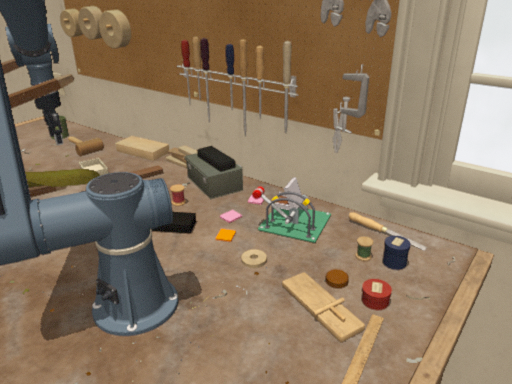

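View pics/top0.png

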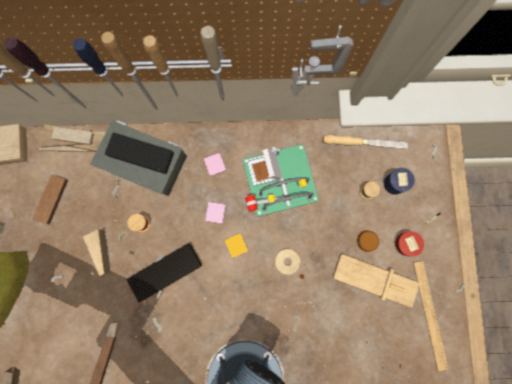

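The top view shows the green base (245–316, 147–214), the red knob at (251,203), the wooden chip in the tray at (262,170), and bystanders far off. Next I fit the plate and the knob in world coordinates.

```bash
cat > h.py <<'E'
import numpy as np,cv2
def cloud(d,T=None):
    T=d['pose'] if T is None else T; z=d['range_z'];K=d['mtx'];v,u=np.mgrid[:z.shape[0],:z.shape[1]]
    c=np.stack([(u-K[0,2])/K[0,0]*z,(v-K[1,2])/K[1,1]*z,z],-1)
    return c@T[:3,:3].T+T[:3,3]
def knob(x,y,yaw,lev,tr):
    c,s=np.cos(yaw),np.sin(yaw);a=.611+tr
    X=-.096+lev;Y=.125*np.cos(a);return np.array([x+c*X-s*Y,y+s*X+c*Y,.05+.125*np.sin(a)])
E
python3 - <<'E'
from h import *
for n in("top","scene"):
    d=np.load(n+'0.npz');P=cloud(d);h=cv2.cvtColor(d['image'],cv2.COLOR_BGR2HSV);ok=d['range_z']>0
    reg=(P[...,0]>.3)&(P[...,0]<.8)&(abs(P[...,1]+.1)<.22)&ok
    g=reg&(h[...,0]>60)&(h[...,0]<90)&(h[...,1]>90)&(abs(P[...,2]-.01)<.012)
    r=reg&((h[...,0]<6)|(h[...,0]>174))&(h[...,1]>170)&(P[...,2]>.08)
    y=reg&(h[...,0]>20)&(h[...,0]<34)&(h[...,1]>130)&(P[...,2]>.06)
    p=P[g];rc=cv2.minAreaRect((p[:,:2]*1000).astype(np.float32));print(n,g.sum(),np.median(p[:,2]),rc,cv2.boxPoints(rc).tolist())
    print('red',r.sum(),P[r].mean(0),P[r].min(0),P[r].max(0))
    k,l,st,c=cv2.connectedComponentsWithStats(y.astype(np.uint8))
    for i in range(1,k):
        if st[i,4]>4:print('yel',st[i,4],P[l==i].mean(0))
E
```

```text
top 1386 0.010407969881632062 ((559.1686401367188, -117.94539642333984), (172.27432250976562, 180.51206970214844), 12.41174602508545) [[455.6454162597656, -48.312744140625], [494.4438781738281, -224.6059112548828], [662.69189453125, -187.5780487060547], [623.8934326171875, -11.284881591796875]]
red 86 [ 0.47512416 -0.03248243  0.13415713] [ 0.45582352 -0.04512792  0.12467926] [ 0.49574827 -0.0191463   0.13947283]
yel 45 [ 0.52885846 -0.17176109  0.11323271]
yel 41 [ 0.48863428 -0.08594447  0.11552625]
scene 1079 0.009992871547048865 ((557.39697265625, -118.77521514892578), (182.64173889160156, 189.87257385253906), 13.376148223876953) [[446.5906066894531, -47.540775299072266], [490.5162658691406, -232.2625274658203], [668.203369140625, -190.00965881347656], [624.2777099609375, -5.28790283203125]]
red 61 [ 0.46599674 -0.03749497  0.12837053] [ 0.4527308  -0.04921109  0.11693034] [ 0.49667803 -0.02714295  0.13707234]
yel 16 [ 0.4930113  -0.08539392  0.11443935]
yel 31 [ 0.52798979 -0.1736927   0.11237826]
```

```bash
python3 -m crank '[{"dp":[0.44,-1,0],"angular":[0,0,-2.9]},{"dp":[0.44,-1,0],"angular":[0,0,-2.9]},{"dp":[0.44,-1,0],"angular":[0,0,-2.9]},{"dp":[0.44,-1,0],"angular":[0,0,-2.9]},{"dp":[0.44,-1,0],"angular":[0,0,-2.9]},{"dp":[0.44,-1,0],"angular":[0,0,-2.9]},{"dp":[0.44,-1,0],"angular":[0,0,-2.9]},{"dp":[0.44,-1,0],"angular":[0,0,-2.9]},{"dp":[0.44,-1,0],"angular":[0,0,-2.9]},{"dp":[0.44,-1,0],"angular":[0,0,-2.9]},{"dp":[0.44,-1,0],"angular":[0,0,-2.9]},{"dp":[0.44,-1,0],"angular":[0,0,-2.9]},{"dp":[0.44,-1,0],"angular":[0,0,-2.9]},{"dp":[0.44,-1,0],"angular":[0,0,-2.9]},{"dp":[0.44,-1,0],"angular":[0,0,-2.9]},{"dp":[0.44,-1,0],"angular":[0,0,-2.9]},{"dp":[0.44,-1,0],"angular":[0,0,-2.9]},{"dp":[0.44,-1,0],"angular":[0,0,-2.9]},{"dp":[0.44,-0.9,0],"angular":[0,0,-2.9]},{"dp":[0.44,-0.7,0],"angular":[0,0,-2.6]}]' 0.25 30
python3 -m crank '[{"dp":[0,-0.3,0],"angular":[0,0,0]},{"dp":[0,0,0],"angular":[0,0,0]}]'
python3 - <<'E'
from station import sense, vision
from h import *
from scipy.spatial.transform import Rotation as R
s=sense();d=vision.snapshot('wrist');print(s['t'],s['tcp_pos'],s['tool_rot'],s['finger_gap'],s['force'],d['mount'].round(3).tolist())
T=np.eye(4);T[:3,:3]=R.from_quat(s['tool_rot']).as_matrix();T[:3,3]=s['tcp_pos'];P=cloud(d,T@d['mount'])
print('tool y deg',np.degrees(np.arctan2(T[1,1],T[0,1])))
h=cv2.cvtColor(d['image'],cv2.COLOR_BGR2HSV)
r=((h[...,0]<6)|(h[...,0]>174))&(h[...,1]>170)&(P[...,2]>.1)&(P[...,2]<.15)
p=P[r];print(r.sum(),p.mean(0),p[:,2].max(),cv2.minAreaRect((p[:,:2]*1000).astype(np.float32)))
cv2.imwrite('pics/w1.png',d['image'])
print(*[knob(.5897,-.1112,.222,l,t).round(4) for l,t in((0,0),)])
E
```

```text
t: 2.1
tcp_pos: [0.4743, -0.001, 0.2481]
tool_rot: [0.626, 0.78, -0.0, -0.0]
force: [1.0, 0.6, -0.0]
finger_gap: 0.749
gripper_force: 0.0
t: 2.3
tcp_pos: [0.4735, -0.009, 0.2479]
tool_rot: [0.625, 0.78, -0.0, -0.001]
force: [0.3, -0.6, -0.3]
finger_gap: 0.751
gripper_force: 0.0
2.3 [ 0.47349396 -0.00898277  0.24790916] [ 6.25209393e-01  7.80456676e-01 -2.73730937e-04 -7.19147053e-04] 0.7506871878743966 [ 0.33263155 -0.61509841 -0.31931788] [[-0.001, -0.966, -0.26, 0.065], [1.0, -0.001, 0.0, -0.0], [-0.0, -0.26, 0.966, -0.125], [0.0, 0.0, 0.0, 1.0]]
tool y deg 12.60488646105365
967 [ 0.47588216 -0.02911296  0.13143286] 0.13624855849372136 ((476.2682800292969, -30.880125045776367), (38.18406295776367, 24.12052345275879), 12.124385833740234)
[ 0.4735 -0.0325  0.1217]
```

View pics/w1.png

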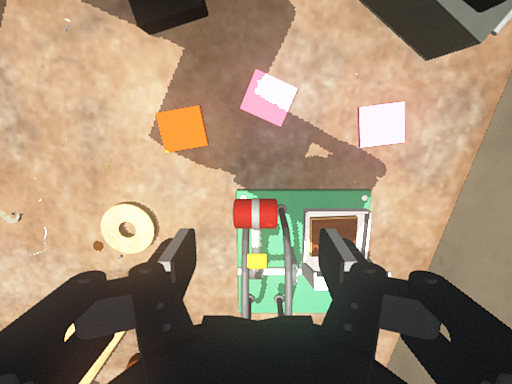

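The knob is at (255,213) px, i.e. about (0.4755,-0.032) in the world, with its shaft clear of both finger paths. I go down and grip its flat ends.

```bash
python3 -m crank '[{"dp":[0.07,-0.77,0],"angular":[0,0,-0.2]},{"dp":[0,0,-0.8],"angular":[0,0,0]},{"dp":[0,0,-0.8],"angular":[0,0,0]},{"dp":[0,0,-0.8],"angular":[0,0,0]},{"dp":[0,0,-0.8],"angular":[0,0,0]},{"dp":[0,0,-0.7],"angular":[0,0,0]},{"dp":[0,0,-0.4],"angular":[0,0,0]},{"dp":[0,0,0],"angular":[0,0,0]},{"dp":[0,0,0],"angular":[0,0,0]}]'
python3 -m crank '[{"dp":[0,0,0],"angular":[0,0,0]},{"dp":[0,0,0],"angular":[0,0,0]},{"dp":[0,0,0],"angular":[0,0,0]},{"dp":[0,0,0],"angular":[0,0,0]},{"dp":[0,0,0],"angular":[0,0,0]},{"dp":[0,0,0],"angular":[0,0,0]}]' 0.7 35
python3 - <<'E'
from h import *
K=lambda l,t:knob(.5909,-.1105,.218,l,t)
pts=[(0,0),(.024,0)]+[(.023,t) for t in np.arange(0.07,.71,.07)]
print(K(0,0));prev=K(0,0)
def show(L):
    p=K(*L[0])
    for q in L[1:]:
        c=K(*q);print(q,((c-p)/.03).round(2));p=c
show([(0,0),(.023,0)]);show([(.023,t) for t in np.arange(0,.91,.1).round(2)])
print();show([(.023,.9),(.001,.9)]);show([(.001,t) for t in np.arange(.9,1.93,.1).round(2)]+[(.001,1.92)]);show([(0,1.92),(.023,1.92)])
E
```

```text
t: 3.25
tcp_pos: [0.4756, -0.0304, 0.1195]
tool_rot: [0.626, 0.78, -0.0, -0.0]
force: [0.3, -0.4, -0.9]
finger_gap: 0.752
gripper_force: 0.0
t: 3.85
tcp_pos: [0.4765, -0.0312, 0.1201]
tool_rot: [0.626, 0.78, 0.001, 0.0]
force: [-0.1, 3.3, 6.5]
finger_gap: 0.465
gripper_force: 41.2
[ 0.47502871 -0.03130152  0.12171085]
(0.023, 0) [0.75 0.17 0.  ]
(0.023, np.float64(0.1)) [ 0.06 -0.25  0.33]
(0.023, np.float64(0.2)) [ 0.06 -0.28  0.3 ]
(0.023, np.float64(0.3)) [ 0.07 -0.31  0.27]
(0.023, np.float64(0.4)) [ 0.07 -0.33  0.24]
(0.023, np.float64(0.5)) [ 0.08 -0.35  0.2 ]
(0.023, np.float64(0.6)) [ 0.08 -0.37  0.17]
(0.023, np.float64(0.7)) [ 0.09 -0.39  0.13]
(0.023, np.float64(0.8)) [ 0.09 -0.4   0.09]
(0.023, np.float64(0.9)) [ 0.09 -0.4   0.05]

(0.001, 0.9) [-0.72 -0.16  0.  ]
(0.001, np.float64(1.0)) [ 0.09 -0.41  0.  ]
(0.001, np.float64(1.1)) [ 0.09 -0.4  -0.04]
(0.001, np.float64(1.2)) [ 0.09 -0.4  -0.08]
(0.001, np.float64(1.3)) [ 0.09 -0.39 -0.12]
(0.001, np.float64(1.4)) [ 0.08 -0.38 -0.16]
(0.001, np.float64(1.5)) [ 0.08 -0.36 -0.2 ]
(0.001, np.float64(1.6)) [ 0.07 -0.34 -0.23]
(0.001, np.float64(1.7)) [ 0.07 -0.31 -0.27]
(0.001, np.float64(1.8)) [ 0.06 -0.29 -0.3 ]
(0.001, np.float64(1.9)) [ 0.06 -0.26 -0.32]
(0.001, 1.92) [ 0.01 -0.05 -0.07]
(0.023, 1.92) [0.75 0.17 0.  ]
```

```bash
python3 -m crank '[{"dp":[0.19,0.04,0],"angular":[0,0,0]},{"dp":[0.19,0.04,0],"angular":[0,0,0]},{"dp":[0.19,0.04,0],"angular":[0,0,0]},{"dp":[0.19,0.04,0],"angular":[0,0,0]},{"dp":[0,0,0],"angular":[0,0,0]},{"dp":[0,0,0],"angular":[0,0,0]}]'
```

```text
t: 4.45
tcp_pos: [0.499, -0.0262, 0.1201]
tool_rot: [0.626, 0.78, 0.0, 0.0]
force: [0.2, 3.1, 6.5]
finger_gap: 0.462
gripper_force: 41.4
```

```bash
python3 -m crank '[{"dp":[0.03,-0.12,0.17],"angular":[0,0,0]},{"dp":[0.03,-0.13,0.16],"angular":[0,0,0]},{"dp":[0.03,-0.14,0.15],"angular":[0,0,0]},{"dp":[0.03,-0.14,0.15],"angular":[0,0,0]},{"dp":[0.03,-0.15,0.14],"angular":[0,0,0]},{"dp":[0.04,-0.16,0.13],"angular":[0,0,0]},{"dp":[0.03,-0.16,0.12],"angular":[0,0,0]},{"dp":[0.04,-0.17,0.12],"angular":[0,0,0]},{"dp":[0.04,-0.17,0.10],"angular":[0,0,0]},{"dp":[0.04,-0.18,0.10],"angular":[0,0,0]},{"dp":[0,0,0],"angular":[0,0,0]}]'
python3 - <<'E'
from station import sense
s=sense();p=s['tcp_pos'];import numpy as np
print(p,np.subtract(p,[.499,-.0262,.1201]),'predicted',np.multiply([.34,-1.52,1.34],.03),s['ft_torque'])
E
```

```text
t: 5.55
tcp_pos: [0.5093, -0.0726, 0.1608]
tool_rot: [0.627, 0.779, 0.0, 0.0]
force: [-1.9, 3.6, 8.6]
finger_gap: 0.462
gripper_force: 41.5
[ 0.50926916 -0.07258027  0.16080891] [ 0.01026916 -0.04638027  0.04070891] predicted [ 0.0102 -0.0456  0.0402] [0.55475714 0.22329706 0.07784084]
```

```bash
python3 -m crank '[{"dp":[0.04,-0.18,0.09],"angular":[0,0,0]},{"dp":[0.04,-0.19,0.08],"angular":[0,0,0]},{"dp":[0.04,-0.19,0.07],"angular":[0,0,0]},{"dp":[0.05,-0.2,0.06],"angular":[0,0,0]},{"dp":[0.04,-0.2,0.05],"angular":[0,0,0]},{"dp":[0.05,-0.2,0.04],"angular":[0,0,0]},{"dp":[0.04,-0.2,0.03],"angular":[0,0,0]},{"dp":[0.05,-0.2,0.02],"angular":[0,0,0]},{"dp":[0,0,0],"angular":[0,0,0]},{"dp":[-0.15,-0.03,0],"angular":[0,0,0]},{"dp":[-0.15,-0.03,0],"angular":[0,0,0]},{"dp":[-0.15,-0.04,0],"angular":[0,0,0]},{"dp":[-0.15,-0.03,0],"angular":[0,0,0]},{"dp":[-0.14,-0.04,0],"angular":[0,0,0]},{"dp":[0,0,0],"angular":[0,0,0]},{"dp":[0,0,0],"angular":[0,0,0]}]'
python3 - <<'E'
from station import sense,vision
from h import *
import cv2
s=sense();print(s['tcp_pos'],s['tcp_pos']-knob(.5909,-.1105,.218,.001,.9))
d=vision.snapshot('scene');cv2.imwrite('pics/s2.png',cv2.resize(d['image'][150:270,190:370],None,fx=4,fy=4,interpolation=2))
E
```

```text
t: 7.15
tcp_pos: [0.4975, -0.1249, 0.1734]
tool_rot: [0.626, 0.78, -0.0, 0.001]
force: [-1.0, -0.5, 6.7]
finger_gap: 0.462
gripper_force: 41.5
[ 0.49754833 -0.12485412  0.17341227] [ 0.00101548 -0.00110105 -0.00136432]
```

View pics/s2.png

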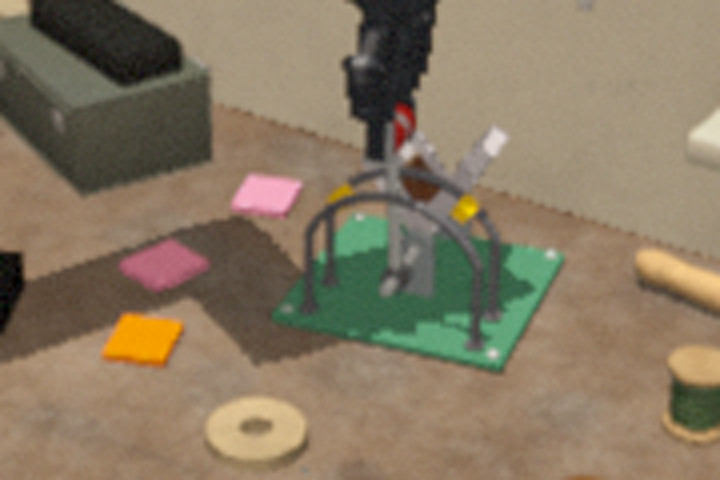

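The chip (420,180) is still in the tray, and the lever is upright on the near side. I carry on past the second tooth.

```bash
python3 -m crank '[{"dp":[0.04,-0.2,0],"angular":[0,0,0]},{"dp":[0.04,-0.21,0],"angular":[0,0,0]},{"dp":[0.05,-0.2,-0.01],"angular":[0,0,0]},{"dp":[0.04,-0.2,-0.03],"angular":[0,0,0]},{"dp":[0.05,-0.2,-0.04],"angular":[0,0,0]},{"dp":[0.04,-0.2,-0.04],"angular":[0,0,0]},{"dp":[0.05,-0.2,-0.06],"angular":[0,0,0]},{"dp":[0.04,-0.19,-0.06],"angular":[0,0,0]},{"dp":[0.04,-0.19,-0.07],"angular":[0,0,0]},{"dp":[0.04,-0.19,-0.09],"angular":[0,0,0]},{"dp":[0.04,-0.18,-0.09],"angular":[0,0,0]},{"dp":[0.04,-0.18,-0.11],"angular":[0,0,0]},{"dp":[0,0,0],"angular":[0,0,0]}]'
python3 - <<'E'
from station import sense
from h import *
s=sense();print(s['tcp_pos'],s['tcp_pos']-knob(.5909,-.1105,.218,.001,1.5))
E
```

```text
t: 8.5
tcp_pos: [0.5135, -0.196, 0.1545]
tool_rot: [0.626, 0.78, -0.0, 0.001]
force: [1.0, -4.5, 4.4]
finger_gap: 0.459
gripper_force: 41.1
[ 0.51345953 -0.19598739  0.15445152] [ 0.00140684 -0.0021738  -0.00274897]
```

```bash
python3 -m crank '[{"dp":[0.03,-0.17,-0.11],"angular":[0,0,0]},{"dp":[0.03,-0.17,-0.12],"angular":[0,0,0]},{"dp":[0.03,-0.16,-0.13],"angular":[0,0,0]},{"dp":[0.03,-0.15,-0.14],"angular":[0,0,0]},{"dp":[0.03,-0.15,-0.15],"angular":[0,0,0]},{"dp":[0.03,-0.14,-0.15],"angular":[0,0,0]},{"dp":[0.02,-0.1,-0.11],"angular":[0,0,0]},{"dp":[0.02,-0.09,-0.1],"angular":[0,0,0]},{"dp":[0.02,-0.08,-0.1],"angular":[0,0,0]},{"dp":[0.01,-0.05,-0.06],"angular":[0,0,0]},{"dp":[0,0,0],"angular":[0,0,0]},{"dp":[0,0,0],"angular":[0,0,0]}]'
python3 - <<'E'
from station import sense,vision
from h import *
s=sense();print(s['tcp_pos'],s['tcp_pos']-knob(.5909,-.1105,.218,.001,1.92))
a=vision.snapshot('top')['image'][130:230,220:340];b=vision.snapshot('scene')['image'][160:260,240:360]
cv2.imwrite('pics/s3.png',cv2.resize(np.hstack([a,b]),None,fx=3.3,fy=3.3,interpolation=2))
E
```

```text
t: 9.7
tcp_pos: [0.5204, -0.2314, 0.12]
tool_rot: [0.626, 0.78, 0.001, -0.0]
force: [3.1, -0.8, 7.2]
finger_gap: 0.464
gripper_force: 41.6
[ 0.52038661 -0.23143088  0.12004521] [ 8.84095322e-05 -3.94909624e-04 -1.62393111e-03]
```

View pics/s3.png

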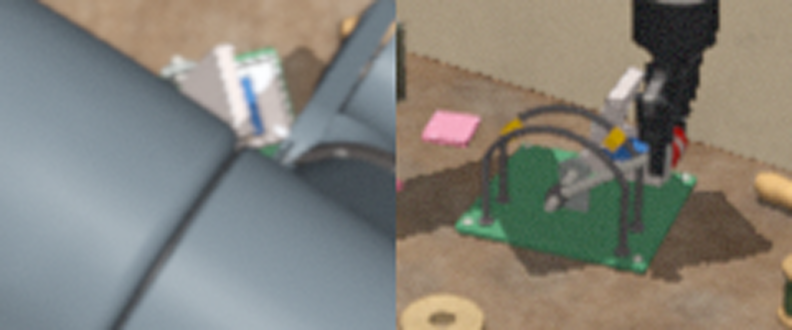

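The blue face is up on the second wing, at (250,105) and (630,150). I push the lever home.

```bash
python3 -m crank '[{"dp":[0.16,0.035,0],"angular":[0,0,0]},{"dp":[0.16,0.035,0],"angular":[0,0,0]},{"dp":[0.16,0.035,0],"angular":[0,0,0]},{"dp":[0.16,0.035,0],"angular":[0,0,0]},{"dp":[0.14,0.03,0],"angular":[0,0,0]},{"dp":[0,0,0],"angular":[0,0,0]},{"dp":[0,0,0],"angular":[0,0,0]}]'
```

```text
t: 10.5
tcp_pos: [0.5432, -0.2263, 0.1201]
tool_rot: [0.626, 0.78, 0.0, -0.001]
force: [1.1, -0.9, 7.8]
finger_gap: 0.457
gripper_force: 41.5
```

```bash
python3 -m crank '[{"dp":[0,0,0],"angular":[0,0,0]},{"dp":[0,0,0],"angular":[0,0,0]},{"dp":[0,0,0],"angular":[0,0,0]},{"dp":[0,0,0],"angular":[0,0,0]},{"dp":[0,0,0],"angular":[0,0,0]},{"dp":[0,0,0.4],"angular":[0,0,0]},{"dp":[0,0,0.8],"angular":[0,0,0]},{"dp":[0,0,1],"angular":[0,0,0]},{"dp":[0,0,1],"angular":[0,0,0]},{"dp":[0,0,1],"angular":[0,0,0]},{"dp":[-0.5,-0.5,0.5],"angular":[0,0,0]},{"dp":[-0.8,-0.8,0],"angular":[0,0,0]},{"dp":[-0.5,-0.5,0],"angular":[0,0,0]},{"dp":[0,0,0],"angular":[0,0,0]},{"dp":[0,0,0],"angular":[0,0,0]}]' 0.25
python3 - <<'E'
from station import sense,vision
from h import *
from scipy.spatial.transform import Rotation as R
s=sense();d=vision.snapshot('wrist')
T=np.eye(4);T[:3,:3]=R.from_quat(s['tool_rot']).as_matrix();T[:3,3]=s['tcp_pos'];P=cloud(d,T@d['mount'])
h=cv2.cvtColor(d['image'],cv2.COLOR_BGR2HSV)
r=((h[...,0]<6)|(h[...,0]>174))&(h[...,1]>170)&(P[...,2]>.09)&(P[...,2]<.2)
b=(h[...,0]>95)&(h[...,0]<125)&(h[...,1]>130)&(P[...,2]>.03)&(P[...,2]<.15)&(P[...,0]>.48)&(P[...,1]>-.25)
print('knob',P[r].mean(0),P[r].max(0),'expect',knob(.5909,-.1105,.218,.024,1.92))
p=P[b];print('blue',b.sum(),p.mean(0),p[:,2].min(),p[:,2].max(),(p[:,:2].min(0)+p[:,:2].max(0))/2)
c,n=np.cos(.218),np.sin(.218);print('wing pt',.5909+n*.042,-.1105-c*.042)
a=vision.snapshot('scene')['image'][160:260,240:360]
cv2.imwrite('pics/s4.png',np.hstack([d['image'],cv2.resize(a,(288,384))])[:, :800])
E
```

```text
t: 12.0
tcp_pos: [0.4896, -0.2812, 0.2614]
tool_rot: [0.627, 0.779, 0.0, 0.0]
force: [0.7, -0.3, 0.4]
finger_gap: 0.756
gripper_force: 0.0
knob [ 0.54084183 -0.22748741  0.13177827] [ 0.56417564 -0.21225452  0.13633826] expect [ 0.54275383 -0.22606159  0.12166914]
blue 1018 [ 0.59857159 -0.15736401  0.05806769] 0.05528469312372586 0.12363634037470111 [ 0.59478435 -0.15387984]
wing pt 0.5999836505070207 -0.15150594217264496
```

View pics/s4.png

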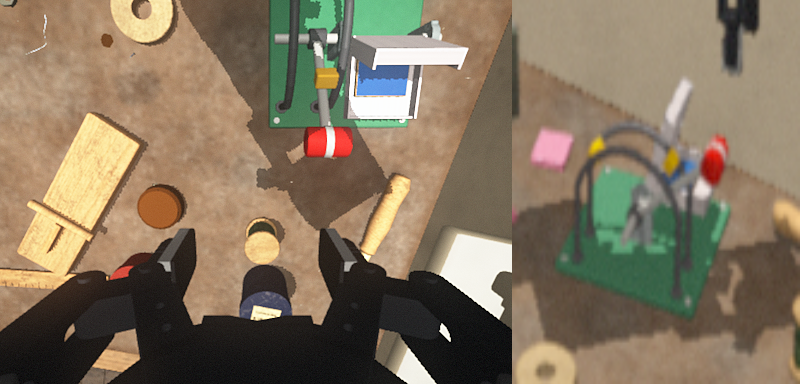

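The sample lies blue face up (382,80) within about 6 mm of the wing point. The knob (328,142) is in the far notch, and the hand is clear of everything.

```bash
python3 -c "
from station import order
print(order.sign_off())"
```

```text
the job is handed in; nothing more can be done
None
```

The job is handed in: the sample lies blue face up on the second wing (about 6 mm from its marked point), the lever is pushed home in the far notch and released, and I kept the arm well clear of the spools and the wax; the sign-off gave no verdict.

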